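# Add the top ledger of a slipped pile to the bundle in the squaring tray

### The arm

A 7-joint arm with a two-finger parallel gripper is mounted at the origin on the work surface. World frame = base frame: x ahead of the robot, y to its left, z up, the work surface at z = 0. Lengths are in m, angles in rad, forces in N, time in s.
With the tool pointing down it reaches from about 0.4 to 0.9 m from the base axis. Payload 5.6 kg.
Tool frame: the origin (TCP) lies midway between the tips of the shut fingers; the grasp point (between the pads) lies 19 mm behind it; z points along the fingers, y is the line along which they close (so a half turn about z gives the same grasp; the last joint's range is limited). The gripper opens to 92 mm and grips with 3 to 60 N. Pads are 20 mm wide; open, the fingers measure 128 mm over their backs; the gripper's body (75 mm by 189 mm) begins 69 mm behind the grasp point.
Start: joints at [1.166, 0.468, -0.012, 1.603, 0.006, 1.071, -0.056], TCP at [0.23, -0.608, 0.215] pointing down, gripper open.
Joint ranges: [-2.53, 2.53], [-0.31, 2.02], [-1.57, 1.55], [0.28, 2.44], [-1.29, 4.43], [0.15, 1.84], [-2.92, 2.92]. Speed limits (rad/s): [2.57, 2.57, 3.14, 3.14, 3.14, 3.14, 3.14].

### API

Orientations are given as a 3x3 rotation matrix whose columns are the frame's x, y, z axes.
In Python, from station import env, effector, solver, viewer, workorder, search_frame, tip_of gives the robot as it stands. Calls block until the motion is done:
- env.reach(position, orientation): joint-space move of the TCP to a pose.
- env.movel(position, frame=None, rate=0.15): straight line of the TCP; frame=None keeps the orientation; rate is the mean speed in m/s.
- env.goto_joints(angles): joint-space move.
- effector.release() and effector.grasp(squeeze=None): open the fingers fully, or close them until they stop; squeeze is the grip in N (None keeps the last).
- env.pause(seconds).
- solver.inverse_kinematics(position, orientation): joint angles nearest the present ones, or None.
- env.sense(): the state.
- viewer.read_camera(name): name is "scene" or "top" or "wrist"; returns (picture, depth): 384x512x3 uint8, red, green, blue; 384x512 float32, m along the optical axis (not along the pixel's ray), 0 where there is no reading.
- viewer.camera_info(name): a dict with "intrinsics" (3x3 intrinsics, pixels), "eye" and "rotation" of the camera in the world; the wrist camera has in their place "T_tool_cam" (4x4, takes a point from camera to tool coordinates, whose origin is the TCP and whose axes are the flange's). Camera axes: x right, y up, looking along -z (the intrinsics and any distortion apply to the point x, -y, -z); pixel columns grow to the right and rows downward; lengths in m; the calibration is good to about 2 mm. A picture is of the moment at which its call begins: read the wrist's pose just before it. camera_info takes no time and is no camera call.
A pose or a line that the arm cannot do raises env.PlanningError and nothing moves.
- workorder.finish_job(): hands the job in; it is judged then, once.
Trained networks look in the newest picture that a camera, given by its name, has taken for a name from the list of things; names that differ only in an ending like _2 or _b are one class to them, and where a whole thing is asked for, a point or a joint stands for the part that bears it (a point fixed in the world has none). Each returns a list of dicts, best first, with "score" (0 to 1); they miss things now and then, are a little off and sometimes report something else, mostly with a low value. They report only what shows in the picture. A call takes as long as a camera call. They do not tell look-alikes from the thing itself.
- search_frame(camera, name): "at" ([x, y, z] in m, in world coordinates, good to about 4 mm: the middle of the surface that is visible of it).
- tip_of(camera, name): "at" ([x, y, z] in m, in world coordinates, good to about 4 mm: a listed point, or the origin of a listed thing).
The state is a dict: "t": time; "joint_positions": joint angles; "joint_velocities": joint speeds; "tau": joint torques, N m; "ee_pos": TCP position; "tcp_rot": TCP orientation; "wrist_force": force on the tool from outside, world axes, zero at the start; "moment": the same for the moment, N m; "gripper_width": finger opening in m; "grasp_force": force on a finger pad.
Only numpy, scipy, OpenCV 4.12 (cv2) and the standard library are available. Lean on these libraries where they do the work, as an engineer would, in place of code of your own. Each camera call takes 0.05 s, during which the arm holds its last target. There are 200 camera calls.

### The job

Make up the bundle: lift the thick red ledger off the top of the slipped, overlapping pile without dragging the two thin books beneath it. Lay it down gently, not dropped, on the red ledger in the squaring tray, turned so that its spine lies on the opposite side to that one's spine and the bundle comes out level, then gently push both ledgers square and fully home against both fences of the tray. Leave the thin books and the other things on the bench where they are.

Things in the scene. Friction and masses are not known exactly. Their poses are not given: they have to be found in the camera images.
- ledger: Top of the pile: thick dark red ledger, gold bands on the spine, cream page edges. Rigid, 120-225 g, 64 mm wide (spine to fore-edge), 150 mm long, 24 mm thick at the spine, 19 mm at the fore-edge (each cover slopes 2.24 degrees to the middle plane). Origin in the middle of the book; x from spine to fore-edge, y along its length, z out of its upper cover. Spine and fore-edge: flat, square to x.
- ledger_spine (a point): Middle of that ledger's spine, 32 mm from its origin along its -x. At the start the spine edge is low, on the bench; the book's middle plane slopes up to the fore-edge by 17 to 18 degrees, and its underside lies flat on the blue book's upper face over about 25 mm of its width; the fore-edge overhangs the blue book.
- pile_blue: Thin dark blue book beneath the ledger, 64 x 150 x 14 mm, about 100 g, leaning at 20 degrees on the edge of the green book. Origin in its middle, x across its width (spine at -x, the low side), y along its length, z out of its upper face.
- pile_green: Thin dark green book at the bottom of the pile, flat on the bench, 64 x 150 x 14 mm, about 100 g. Origin in its middle, x across its width, y along its length, z up. The pile slopes down towards its -x.
- tray: Squaring tray, fixed: plywood base 12 mm thick, two wooden fences 12 mm thick, 50 mm high above the base. Origin on the base's upper face, under the middle of a ledger that is fully home; z up. Inner face of the long fence at x = -32 mm (it runs along y), of the short fence at y = -75 mm (it runs along x). Open towards +x and +y: the base ends at x = +58 and y = +97 mm.
- under: Thick red ledger lying in the tray, of the same make, sizes and axes, spine at the side of the long fence, so its x and y run nearly as the tray's: laid in roughly, 4 to 10 mm clear of each fence and up to 2.5 degrees askew. Its middle is 10.75 mm and its upper cover (at its middle) 21.5 mm above the base; the cover slopes down 4.5 degrees towards its +x.
- under_spine (a point): Middle of the spine of the ledger in the tray, 32 mm from its origin along -x. A second ledger bedded squarely on that one with its spine at the opposite (+x) side has its middle 32 mm above the tray's base and its upper cover level (its middle plane slopes down 2.24 degrees towards the tray's +x).
- glue_tub: Red lidded tub, 72 mm across, 75 mm high, at the back of the bench; bystander. Origin under its middle.
- thread_cone: Cream cone of thread, 56 mm across, 82 mm high, at the back; bystander. Origin under its middle.
- iron_weight: Dark iron weight with a brass knob, 90 x 60 x 65 mm, at the back; bystander. Origin under its middle.
- bone_folder: Flat ivory-coloured bone folder, 138 x 22 x 5 mm, lying between pile and tray; bystander. Origin under its broad part.
- glue_brush: Glue brush lying between the robot and the work, about 200 mm long and 25 mm high; bystander.
- awl: Awl with a wooden handle, 150 mm long, lying on the left; bystander.
There are look-alikes about, which are no part of the job. What is meant by the tray is not black or yellow, and is the larger of those in its own colour.

How it is judged:
By the outcome, as a careful person would: the job done as asked, in the order asked, and still so for the second after the job is handed in, with the robot touching nothing.
It also fails if it takes over 61 s, if anything falls off the work surface, if the arm or the gripper's body presses on something with over 40 N, if the wrist force passes 120 N, or if a joint passes its speed limit or range.

## Working session

There is one attempt and no reset: what is moved stays moved. The work goes in short steps, each a Python script; the robot and the scene stay as the last script left them, time stands still between calls to the robot, and variables do not carry over. Pictures are saved under pics/ and viewed, at most 10 in all, crops included, and the job is handed in when it is done.

```bash
ls; mkdir -p pics; cat > h.py <<'E'
import numpy as np, cv2
from station import env, effector, solver, viewer, workorder, search_frame, tip_of
def save(cam,fn):
    s=env.sense(); p,d=viewer.read_camera(cam); cv2.imwrite('pics/'+fn+'.png',p[:,:,::-1]); np.savez('pics/'+fn+'.npz',p=p,d=d,ee=s['ee_pos'],R=s['tcp_rot']); return p,d
def cloud(cam,fn):
    z=np.load('pics/'+fn+'.npz'); d=z['d']; i=viewer.camera_info(cam); K=np.array(i['intrinsics'])
    v,u=np.mgrid[:d.shape[0],:d.shape[1]].astype(float)
    dist=i.get('distortion')
    pts=cv2.undistortPoints(np.stack([u,v],-1).reshape(-1,1,2),K,None if dist is None else np.array(dist,float)).reshape(d.shape+(2,))
    c=np.stack([pts[...,0]*d,-pts[...,1]*d,-d],-1)
    if 'eye' in i: w=c@np.array(i['rotation']).T+np.array(i['eye'])
    else:
        T=np.array(i['T_tool_cam']); w=(c@T[:3,:3].T+T[:3,3])@z['R'].T+z['ee']
    w[d<=0]=np.nan
    return w,z['p']
E
python3 - <<'E'
from h import *
np.set_printoptions(precision=4,suppress=True)
for c in('scene','top'):
    save(c,c+'0'); print(viewer.camera_info(c))
    for n in ['ledger','ledger_spine','pile_blue','pile_green','tray','under','under_spine','bone_folder','glue_brush','awl','glue_tub','thread_cone','iron_weight']:
        r=tip_of(c,n); print(c,n,[(np.round(a['at'],3),round(a['score'],2)) for a in r])
print(viewer.camera_info('wrist'))
s=env.sense(); print(s['t'],s['tcp_rot'])
a=cv2.imread('pics/scene0.png');b=cv2.imread('pics/top0.png')
E
```

```text
pics
{'intrinsics': array([[442.9928,   0.    , 256.5681],
       [  0.    , 442.9928, 191.4076],
       [  0.    ,   0.    ,   1.    ]]), 'eye': array([1.1613, 0.4851, 1.2574]), 'rotation': array([[-0.6588, -0.6151,  0.4331],
       [ 0.7522, -0.5445,  0.371 ],
       [ 0.0076,  0.5703,  0.8214]])}
scene ledger [(array([0.495, 0.238, 0.021]), 0.62)]
scene ledger_spine [(array([0.467, 0.246, 0.009]), 0.68)]
scene pile_blue [(array([0.538, 0.242, 0.017]), 0.77)]
scene pile_green [(array([0.583, 0.227, 0.005]), 0.94), (array([0.797, 0.163, 0.004]), 0.75)]
scene tray [(array([ 0.563, -0.192,  0.008]), 0.85), (array([ 0.265, -0.498,  0.012]), 0.83), (array([ 0.359, -0.269,  0.01 ]), 0.73), (array([0.302, 0.186, 0.008]), 0.55)]
scene under [(array([ 0.573, -0.182,  0.023]), 0.9), (array([ 0.565, -0.192,  0.01 ]), 0.63), (array([0.777, 0.056, 0.001]), 0.59)]
scene under_spine [(array([ 0.539, -0.185,  0.022]), 0.95), (array([ 0.564, -0.189,  0.008]), 0.68)]
scene bone_folder [(array([0.639, 0.   , 0.002]), 0.68), (array([ 0.561, -0.188,  0.009]), 0.24)]
scene glue_brush [(array([ 0.422, -0
[... 1477 characters left out ...]
p glue_tub [(array([0.496, 0.239, 0.025]), 0.73), (array([ 0.78 , -0.133,  0.002]), 0.6), (array([ 0.796,  0.161, -0.002]), 0.41)]
top thread_cone [(array([ 0.799,  0.164, -0.002]), 0.55)]
top iron_weight [(array([0.779, 0.06 , 0.002]), 0.92), (array([ 0.801,  0.164, -0.005]), 0.56)]
{'intrinsics': array([[304.4452,   0.    , 257.5885],
       [  0.    , 304.4452, 188.4406],
       [  0.    ,   0.    ,   1.    ]]), 'T_tool_cam': array([[ 0.0002,  0.9683,  0.2497,  0.0691],
       [ 1.    , -0.0002,  0.    ,  0.0006],
       [ 0.0001,  0.2497, -0.9683, -0.1708],
       [ 0.    ,  0.    ,  0.    ,  1.    ]])}
1.4 [[ 0.9353  0.3539 -0.    ]
 [ 0.3539 -0.9353 -0.    ]
 [-0.      0.     -1.    ]]
```

View pics/scene0.png

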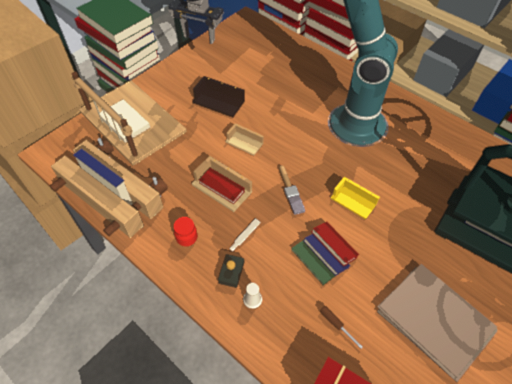

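View pics/top0.png

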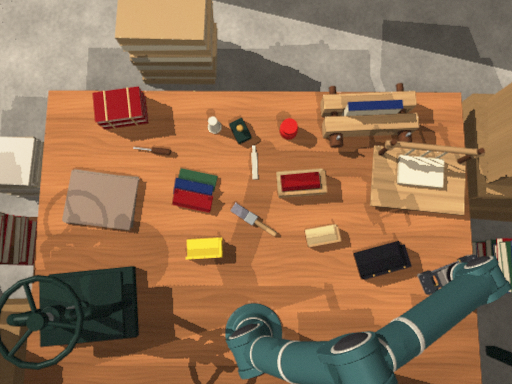

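The tray is the larger wooden one at px (222,183) in the scene view, with the red ledger in it. The pile is at (326,250), with its spine side towards the robot. The small wooden, yellow and black trays are the look-alikes. Next I'll check reachability and take closer views with the wrist camera.

```bash
cat >> h.py <<'E'
def rot(yv, tilt=0.0):
    """closing axis along yv (horizontal unit vec angle, rad); tilt = rise of yv direction (rad)"""
    y=np.array([np.cos(yv)*np.cos(tilt),np.sin(yv)*np.cos(tilt),np.sin(tilt)])
    x=np.cross(y,[-np.cos(yv)*-np.sin(tilt),-np.sin(yv)*-np.sin(tilt),-np.cos(tilt)])
    x/=np.linalg.norm(x); return np.stack([x,y,np.cross(x,y)],1)
E
python3 - <<'E'
from h import *
np.set_printoptions(precision=3,suppress=True)
print(rot(0,0.3))
a=np.radians(-7); t=np.radians(17.8); pi=np.pi
for nm,p,R in [('pick+',[.49,.18,.1],rot(a,t)),('pick-',[.49,.18,.1],rot(a+pi,-t)),('place+',[.575,-.08,.1],rot(0,-.039)),('place-',[.575,-.08,.1],rot(pi,.039)),('pushx+',[.65,-.19,.05],rot(pi/2)),('pushx-',[.65,-.19,.05],rot(-pi/2))]:
    print(nm,solver.inverse_kinematics(np.array(p),R))
env.reach(np.array([.53,-.17,.24]),rot(0))
save('wrist','w_tray')
print(env.sense()['t'],env.sense()['joint_positions'])
E
```

```text
[[-0.     0.955  0.296]
 [ 1.     0.     0.   ]
 [ 0.     0.296 -0.955]]
pick+ [ 0.187  0.471 -0.85   2.171  1.022  0.649 -1.528]
pick- [ 0.483  0.799 -1.322  2.158  1.33   1.021  1.431]
place+ [ 0.499  0.59  -0.559  1.805  0.387  0.899 -0.241]
place- [-0.77   0.985  1.338  1.887 -1.016  1.232 -2.205]
pushx+ [ 0.657  0.806 -0.633  1.602  0.564  0.924  1.394]
pushx- [ 0.317  0.702 -0.118  1.628  0.104  0.817 -1.415]
3.375 [ 0.663  0.337 -0.506  1.782  0.184  1.07   0.089]
```

View pics/w_tray.png

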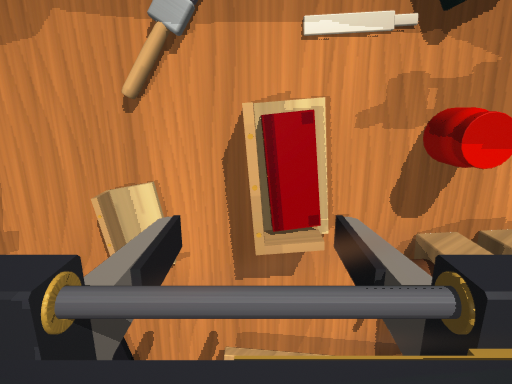

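```bash
python3 - <<'E'
from h import *
np.set_printoptions(precision=4,suppress=True,linewidth=160)
w,p=cloud('wrist','w_tray')
m=np.isfinite(w[...,0])&(abs(w[...,0]-.56)<.12)&(abs(w[...,1]+.18)<.16)
def ext(mm,n):
    q=w[mm]; 
    if len(q)<20: print(n,'few');return
    r=cv2.minAreaRect(q[:,:2].astype(np.float32)); print(n,len(q),'c',np.round(r[0],4),'sz',np.round(r[1],4),'ang',round(r[2],2),'z',np.median(q[:,2]))
hsv=cv2.cvtColor(p,cv2.COLOR_RGB2HSV).astype(int)
z=w[...,2]
print(np.histogram(z[m],bins=np.arange(-.01,.09,.004)))
red=m&((hsv[...,0]<6)|(hsv[...,0]>172))&(hsv[...,1]>150)&(z>.02)&(z<.05)
ext(red,'under')
fe=m&(z>.055)&(z<.07); ext(fe,'fence')
ba=m&(z>.007)&(z<.018); ext(ba,'base')
q=w[fe]; 
h,xe,ye=np.histogram2d(q[:,0],q[:,1],bins=[np.arange(.48,.66,.006),np.arange(-.32,-.06,.01)]); print(h.astype(int))
print(xe);print(ye)
A=w[red]; c=np.linalg.lstsq(np.c_[A[:,:2],np.ones(len(A))],A[:,2],rcond=None)[0]; print('plane',c, np.degrees(np.arctan(c[:2])))
E
```

```text
(array([    0,     8, 26223,  1713,     2,  2659,   227,    77,    87,    84,  2728,  3298,   118,    73,    86,    84,    82,   435,  1761,     0,     0,
           0,     0,     0]), array([-0.01 , -0.006, -0.002,  0.002,  0.006,  0.01 ,  0.014,  0.018,  0.022,  0.026,  0.03 ,  0.034,  0.038,  0.042,  0.046,  0.05 ,  0.054,  0.058,  0.062,
        0.066,  0.07 ,  0.074,  0.078,  0.082,  0.086]))
under 5908 c [ 0.5725 -0.1832] sz [0.0644 0.1568] ang 5.75 z 0.034265701302778034
fence 2260 c [ 0.5612 -0.1834] sz [0.086  0.1843] ang 4.56 z 0.0626868884124875
base 2888 c [ 0.5754 -0.1819] sz [0.0902 0.1836] ang 4.47 z 0.012811001227056584
[[ 0  0  0  0  0  0  0  0  0  0  0  0  0  0  0  0  0  0  0  0  0  0  0  0  0]
 [ 0  0  0  0  0  0  0  0  0  0  0  0  0  0  0  0  0  0  0  0  0  0  0  0  0]
 [ 0  0  0  0  0  0  0  0  0  0  0  0  0  0  0  0  0  0  0  0  0  0  0  0  0]
 [ 0  0  0  0  0  0  0  0  0  0  0  0  0  0  0  0  0  0  0  0  0  0  0  0  0]
 [ 0  0  0  0  0  0  0  0  0  0  0  0  0  0  0  0  0  0  0  0  0  0  0  0  0]
 [ 0  0  0  0  0  0  0  0  0  0  0  0  0  0  0  0  0  9 16 19 21 2
[... 1580 characters left out ...]
 0  0  0  0  0  0  0  0  0  0  0  0  0  0  0  0  0  0  0  0  0  0  0]
 [ 0  0  0  0  0  0  0  0  0  0  0  0  0  0  0  0  0  0  0  0  0  0  0  0  0]
 [ 0  0  0  0  0  0  0  0  0  0  0  0  0  0  0  0  0  0  0  0  0  0  0  0  0]
 [ 0  0  0  0  0  0  0  0  0  0  0  0  0  0  0  0  0  0  0  0  0  0  0  0  0]]
[0.48  0.486 0.492 0.498 0.504 0.51  0.516 0.522 0.528 0.534 0.54  0.546 0.552 0.558 0.564 0.57  0.576 0.582 0.588 0.594 0.6   0.606 0.612 0.618 0.624 0.63
 0.636 0.642 0.648 0.654 0.66 ]
[-0.32 -0.31 -0.3  -0.29 -0.28 -0.27 -0.26 -0.25 -0.24 -0.23 -0.22 -0.21 -0.2  -0.19 -0.18 -0.17 -0.16 -0.15 -0.14 -0.13 -0.12 -0.11 -0.1  -0.09 -0.08 -0.07]
plane [-0.0771 -0.0077  0.077 ] [-4.4101 -0.4421]
```

The long fence is on the left and the short fence at the bottom, around px (285,170). The red ledger lies in the tray, about 10 mm off the long fence. Tray origin is about (0.5627, -0.1881), yaw 4.5°, and the visible sizes match the given ones. Now the pile.

```bash
python3 - <<'E'
from h import *
np.set_printoptions(precision=4,suppress=True,linewidth=160)
env.reach(np.array([.50,.265,.24]),rot(np.pi-np.radians(7)))
save('wrist','w_pile')
print([(r['at'],r['score']) for n in('ledger','ledger_spine') for r in tip_of('wrist',n)])
print(env.sense()['t'],env.sense()['joint_positions'])
w,p=cloud('wrist','w_pile')
hsv=cv2.cvtColor(p,cv2.COLOR_RGB2HSV).astype(int)
m=np.isfinite(w[...,0])&(abs(w[...,0]-.50)<.08)&(abs(w[...,1]-.24)<.11)
red=m&((hsv[...,0]<6)|(hsv[...,0]>172))&(hsv[...,1]>150)
blue=m&(hsv[...,0]>105)&(hsv[...,0]<135)&(hsv[...,1]>100)&(w[...,2]>.01)
for n,mk in(('red',red),('blue',blue)):
    A=w[mk]
    for k in range(3):
        c=np.linalg.lstsq(np.c_[A[:,:2],np.ones(len(A))],A[:,2],rcond=None)[0]
        r=A[:,2]-np.c_[A[:,:2],np.ones(len(A))]@c; A=A[abs(r)<.0025]
    g=np.hypot(*c[:2]); print(n,len(A),c,'slope',np.degrees(np.arctan(g)),'dir',np.degrees(np.arctan2(c[1],c[0])),r.std())
    rc=cv2.minAreaRect(A[:,:2].astype(np.float32)); print(np.round(cv2.boxPoints(rc),4).tolist(),rc)
E
```

```text
[([0.5028, 0.2398, 0.0189], 0.79), ([0.4646, 0.247, 0.0101], 0.89)]
5.1917 [ 0.292   0.5885 -1.163   1.7357  0.5765  1.2096  1.9916]
red 5743 [ 0.2619 -0.0539 -0.0841] slope 14.97124184459614 dir -11.631121068154457 0.0007252124763275887
[[0.4481000006198883, 0.17329999804496765], [0.5090000033378601, 0.16060000658035278], [0.5396000146865845, 0.3073999881744385], [0.47870001196861267, 0.32010000944137573]] ((0.49384433031082153, 0.24035418033599854), (0.15000168979167938, 0.06224299594759941), 78.2377700805664)
blue 3513 [ 0.3493 -0.072  -0.1455] slope 19.63022838414968 dir -11.650220726451302 0.0007747848682030518
[[0.5097000002861023, 0.16750000417232513], [0.5559999942779541, 0.15970000624656677], [0.5807999968528748, 0.30809998512268066], [0.534500002861023, 0.3158999979496002]] ((0.5452654361724854, 0.2377953827381134), (0.1504681557416916, 0.046956565231084824), 80.50477600097656)
```

View pics/w_pile.png

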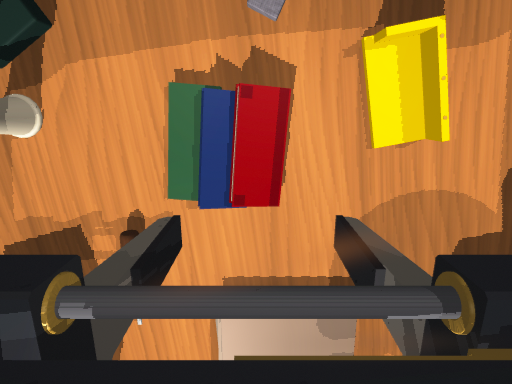

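The pile shows at px (170–290, 85–207), with the red ledger on the right (robot side). Its long side measures 150 mm and its cover slope 15.0°, as it must. I'll cross-check against the fixed cameras and look at the finger geometry.

```bash
python3 - <<'E'
from h import *
np.set_printoptions(precision=4,suppress=True,linewidth=160)
for cam,f in(('scene','scene0'),('top','top0'),('wrist','w_pile')):
    w,p=cloud(cam,f); hsv=cv2.cvtColor(p,cv2.COLOR_RGB2HSV).astype(int)
    m=np.isfinite(w[...,0])&(abs(w[...,0]-.50)<.08)&(abs(w[...,1]-.24)<.11)
    red=m&((hsv[...,0]<6)|(hsv[...,0]>172))&(hsv[...,1]>150)
    A=w[red]
    for k in range(4):
        c=np.linalg.lstsq(np.c_[A[:,:2],np.ones(len(A))],A[:,2],rcond=None)[0]
        r=A[:,2]-np.c_[A[:,:2],np.ones(len(A))]@c; A=A[abs(r)<.0025]
    rc=cv2.minAreaRect(A[:,:2].astype(np.float32)); print(cam,len(A),np.degrees(np.arctan(np.hypot(*c[:2]))),rc,'mean',A.mean(0))
z=np.load('pics/w_pile.npz'); T=(w-z['ee'])@z['R']  # tool frame
for v in range(214,262,6):
    print(v,[ (u,)+tuple(np.round(T[v,u]*1000,0).astype(int)) for u in range(120,184,9) if np.isfinite(T[v,u,0])])
E
```

```text
scene 506 15.139196264897716 ((0.4951637089252472, 0.24088579416275024), (0.1484816074371338, 0.059885457158088684), 78.43551635742188) mean [0.4952 0.2442 0.0327]
top 255 10.872731459907122 ((0.4934244751930237, 0.23788505792617798), (0.1455754041671753, 0.06169002503156662), 78.38243865966797) mean [0.4912 0.2404 0.0297]
wrist 5743 14.97124184459614 ((0.49384433031082153, 0.24035418033599854), (0.15000168979167938, 0.06224299594759941), 78.2377700805664) mean [0.4929 0.2371 0.0322]
214 [(120, np.int64(-72), np.int64(-194), np.int64(238)), (129, np.int64(-72), np.int64(-182), np.int64(239)), (138, np.int64(-73), np.int64(-170), np.int64(240)), (147, np.int64(-72), np.int64(-156), np.int64(238)), (156, np.int64(-72), np.int64(-143), np.int64(238)), (165, np.int64(-72), np.int64(-131), np.int64(238)), (174, np.int64(-72), np.int64(-118), np.int64(239)), (183, np.int64(-72), np.int64(-105), np.int64(237))]
220 [(120, np.int64(-81), np.int64(-196), np.int64(239)), (129, np.int64(-82), np.int64(-184), np.int64(240)), (138, np.int64(-81), np.int64(-170), np.int64(238)), (147, np.int64(-82
[... 1995 characters left out ...]
p.int64(-53), np.int64(-47)), (147, np.int64(11), np.int64(-48), np.int64(-47)), (156, np.int64(10), np.int64(-45), np.int64(-44)), (165, np.int64(4), np.int64(-45), np.int64(-33)), (174, np.int64(-4), np.int64(-46), np.int64(-16)), (183, np.int64(-128), np.int64(-109), np.int64(238))]
256 [(120, np.int64(12), np.int64(-57), np.int64(-55)), (129, np.int64(12), np.int64(-53), np.int64(-55)), (138, np.int64(12), np.int64(-49), np.int64(-55)), (147, np.int64(11), np.int64(-47), np.int64(-52)), (156, np.int64(7), np.int64(-45), np.int64(-45)), (165, np.int64(1), np.int64(-45), np.int64(-33)), (174, np.int64(-7), np.int64(-45), np.int64(-18)), (183, np.int64(-138), np.int64(-110), np.int64(240))]
```

```bash
cat >> h.py <<'E'
t_l=np.radians(17.6); a_l=np.radians(-11.65)
def st(n=''):
    s=env.sense(); print(n,'t',round(s['t'],2),'ee',np.round(s['ee_pos'],4),'F',np.round(s['wrist_force'],2),'M',np.round(s['moment'],2),'w',round(s['gripper_width'],4),'gf',np.round(s['grasp_force'],1)); return s
E
python3 - <<'E'
from h import *
R=rot(np.pi+a_l,-t_l); zt=R[:,2]
o=np.array([.4972,.2394,.0213]); yl=np.array([-np.sin(a_l),np.cos(a_l),0])
g=o-.060*yl
env.reach(g-.09*zt,R); st('pre')
env.movel(g-.015*zt,rate=.12); st()
env.movel(g,rate=.04); s=st('at'); 
if abs(s['wrist_force']).max()<6:
    effector.grasp(55); st('grip')
    env.movel(g-.012*zt,rate=.03); st('lift')
    env.movel(g-.07*zt,rate=.1); st('up')
    save('scene','s_lift')
E
```

```text
pre t 5.88 ee [0.4602 0.1873 0.1084] F [ 0.29 -0.04  0.22] M [0.22 0.18 0.02] w 0.0919 gf 0.0
 t 6.66 ee [0.4813 0.1824 0.0361] F [-0.12  0.13 -0.04] M [0.26 0.21 0.03] w 0.0925 gf 0.0
at t 7.18 ee [0.4849 0.1806 0.0211] F [-0.14 -0.31  0.64] M [ 0.13  0.16 -0.05] w 0.092 gf 0.0
grip t 7.73 ee [0.4851 0.1807 0.0214] F [ 0.03 -0.66  0.63] M [0.09 0.2  0.02] w 0.0627 gf 55.0
lift t 8.28 ee [0.4816 0.1812 0.0329] F [-0.33 -0.37 -1.34] M [0.16 0.3  0.02] w 0.0623 gf 55.0
up t 9.02 ee [0.4643 0.1845 0.0877] F [ 0.47  0.04 -1.39] M [ 0.14  0.33 -0.02] w 0.0624 gf 55.0
```

```bash
python3 - <<'E'
from h import *
w,p=cloud('scene','s_lift'); hsv=cv2.cvtColor(p,cv2.COLOR_RGB2HSV).astype(int)
cv2.imwrite('pics/s_lift_c.png',cv2.resize(p[150:310,240:440,::-1],None,fx=3.5,fy=3.5))
np.set_printoptions(precision=4,suppress=True)
s=env.sense(); R=s['tcp_rot']
m=np.isfinite(w[...,0])&(abs(w[...,0]-.48)<.12)&(abs(w[...,1]-.24)<.16)&(w[...,2]>.05)
red=m&((hsv[...,0]<6)|(hsv[...,0]>172))&(hsv[...,1]>150)
T=(w[red]-s['ee_pos'])@R; 
A=T[abs(T[:,2]+.011)<.012]
for k in range(4):
    c=np.linalg.lstsq(np.c_[A[:,:2],np.ones(len(A))],A[:,2],rcond=None)[0]; r=A[:,2]-np.c_[A[:,:2],np.ones(len(A))]@c; A=A[abs(r)<.003]
print(len(T),len(A),'tool-frame plane',c,np.degrees(np.arctan(c[:2])),A.min(0),A.max(0))
E
```

```text
669 589 tool-frame plane [-0.0073 -0.0284 -0.0121] [-0.4166 -1.6288] [-0.1353 -0.033  -0.0156] [ 0.0134  0.0322 -0.0077]
```

View pics/s_lift_c.png

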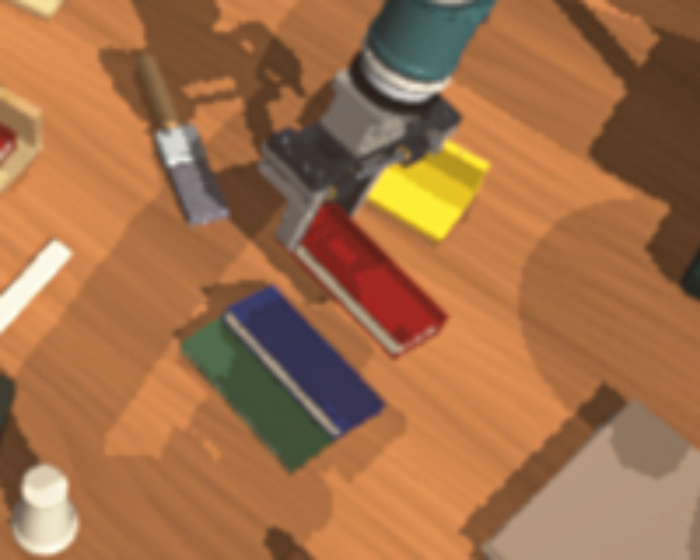

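The ledger is cleanly in the gripper at crop (370,280), and blue and green are left undisturbed at about (305,360) and (260,390). Tool-frame fit: book centre 61 mm behind the grip, level within 0.5°. Now carry, turn and lay down.

```bash
cat >> h.py <<'E'
TO=np.array([.5627,-.1881,.012]); ta=np.radians(4.5)
def tw(x,y,z): # tray mm -> world
    c,s=np.cos(ta),np.sin(ta); return TO+np.array([c*x-s*y,s*x+c*y,z])/1000
E
python3 - <<'E'
from h import *
s=env.sense(); env.movel(np.array([s['ee_pos'][0],s['ee_pos'][1],.2]),rate=.2)
R=rot(ta,-np.radians(2.24))
q=solver.inverse_kinematics(tw(10,114,170),R); print(np.round(env.sense()['joint_positions'],2),None if q is None else np.round(q,2))
env.reach(tw(10,114,170),R); st('above')
env.movel(tw(10,114,60),rate=.12); st('60'); 
env.movel(tw(10,114,40),rate=.06); s=st('40')
save('scene','s_pl'); w,p=cloud('scene','s_pl'); cv2.imwrite('pics/s_pl_c.png',cv2.resize(p[110:270,140:340,::-1],None,fx=3.5,fy=3.5))
E
```

```text
[ 0.38  0.29 -1.08  2.12  0.71  0.8   1.8 ] [ 0.41  0.43 -0.44  1.78  0.22  1.01 -0.04]
above t 11.38 ee [ 0.5634 -0.0726  0.1814] F [-0.71 -0.26 -1.38] M [ 0.1  -0.13  0.04] w 0.0623 gf 55.0
60 t 12.45 ee [ 0.5644 -0.0736  0.0727] F [ 0.05  0.3  -1.37] M [ 0.06 -0.16  0.04] w 0.0628 gf 55.0
40 t 12.93 ee [ 0.5634 -0.0736  0.0515] F [ 0.55  1.5  -0.9 ] M [ 0.05 -0.16 -0.01] w 0.0625 gf 55.0
```

View pics/s_pl_c.png

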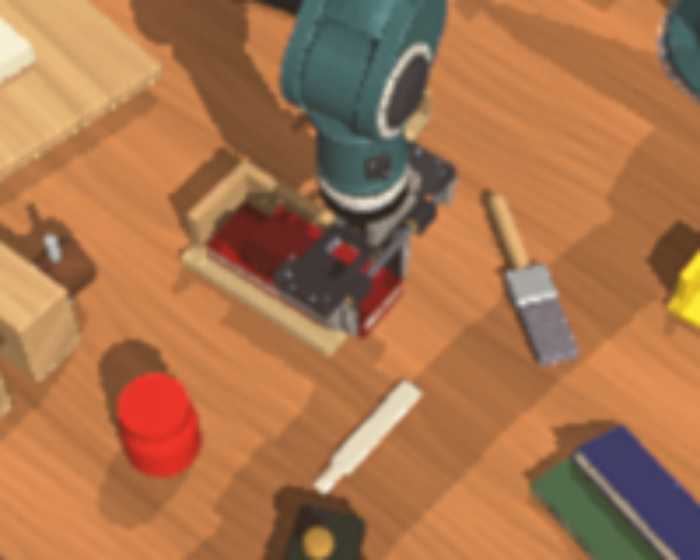

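```bash
python3 - <<'E'
from h import *
for z in [37,35.5,34.5,33.5,32.8,32.1,31.5,30.9,30.3,29.7]:
    env.movel(tw(10,114,z),rate=.02); F=np.mean([env.sense()['wrist_force'] for _ in range(4)],0); print(z,np.round(F,2),round(env.sense()['t'],2))
    if F[2]>1.2: break
st('down')
E
```

```text
37 [ 0.14 -0.18 -0.77] 13.28
35.5 [-0.95 -0.25 -1.88] 13.53
34.5 [-0.42 -0.02 -1.37] 13.78
33.5 [ 1.26  0.05 -1.91] 14.03
32.8 [-0.04  0.27 -1.11] 14.28
32.1 [-0.42 -0.93  1.96] 14.53
down t 14.53 ee [ 0.5639 -0.0736  0.0444] F [-0.42 -0.93  1.96] M [ 0.05  0.02 -0.05] w 0.0624 gf 55.0
```

```bash
python3 - <<'E'
from h import *
effector.release(); st('rel')
env.movel(tw(10,114,75),rate=.1)
env.reach(tw(-20,20,235),rot(ta)); st()
save('wrist','w_laid')
w,p=cloud('wrist','w_laid')
c,s=np.cos(ta),np.sin(ta); d=(w-TO)*1000; X=c*d[...,0]+s*d[...,1]; Y=-s*d[...,0]+c*d[...,1]; Z=d[...,2]
hsv=cv2.cvtColor(p,cv2.COLOR_RGB2HSV).astype(int)
red=np.isfinite(X)&((hsv[...,0]<6)|(hsv[...,0]>172))&(hsv[...,1]>150)&(abs(X-10)<60)&(abs(Y-20)<130)
for n,mk in(('top',red&(Z>37)),('under',red&(Z<26)&(Z>14))):
    r=cv2.minAreaRect(np.c_[X[mk],Y[mk]].astype(np.float32)); A=np.c_[X[mk],Y[mk],np.ones(mk.sum())]; k=np.linalg.lstsq(A,Z[mk],rcond=None)[0]
    print(n,mk.sum(),np.round(r[0],1),np.round(r[1],1),round(r[2],2),'Z',Z[mk].mean(),np.degrees(np.arctan(k[:2])))
E
```

```text
rel t 15.13 ee [ 0.5637 -0.0737  0.044 ] F [ 0.31  0.19 -0.55] M [-0.04 -0.15 -0.03] w 0.0921 gf 0.0
 t 16.48 ee [ 0.5405 -0.1688  0.2454] F [-0.21  0.84 -0.86] M [-0.03 -0.09  0.02] w 0.0921 gf 0.0
top 6876 [10.2 51.8] [ 62.9 149. ] 0.07 Z 43.83577939179916 [ 0.29051176 -0.08299717]
under 1281 [ 8.6 22.6] [ 63.7 181.4] 2.2 Z 22.40827308452635 [-4.65547448  0.11033664]
```

View pics/w_laid.png

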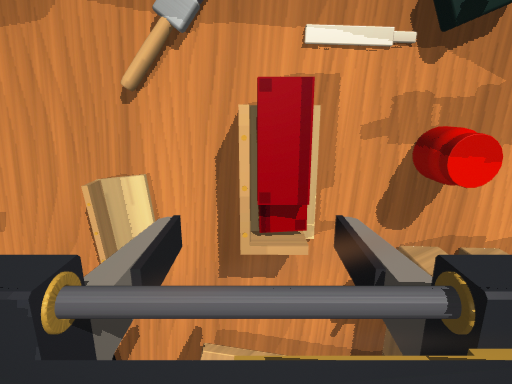

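The ledger lies level on the other one: its spine band is on the right, at px (310,140), and its centre is at tray (10, 52) mm with 0.1° skew. Now shut the fingers and push along −y, then −x, watching the force.

```bash
cat >> h.py <<'E'
def f(): return np.mean([env.sense()['wrist_force'] for _ in range(3)],0)
def push(path, n, lim, F0):
    """path: list of world pts; n: unit push reaction direction"""
    for i,p in enumerate(path):
        env.movel(p,rate=.03); g=(f()-F0)@n; print(i,round(g,1),end='; ')
        if g>lim: break
    print(); return i
ex=np.array([np.cos(ta),np.sin(ta),0]); ey=np.array([-np.sin(ta),np.cos(ta),0])
E
python3 - <<'E'
from h import *
effector.grasp(10); 
env.reach(tw(9,155,90),rot(ta)); env.movel(tw(9,155,4),rate=.15); s=st(); F0=f(); 
env.movel(tw(9,140,4),rate=.1); print((f()-F0)@ey)
for y in (125,110,98): env.movel(tw(9,y,4),rate=.06); print(y,(f()-F0)@ey)
i=push([tw(9,y,4) for y in np.arange(96,79,-1.)],ey,5,F0)
s=st('end'); d=(np.array(s['ee_pos'])-TO)*1000; print('tray y',d@ey)
E
```

```text
t 19.42 ee [ 0.5604 -0.0333  0.0169] F [0.7  0.59 0.22] M [-0.03 -0.14 -0.06] w 0.0005 gf 0.0
0.7869261345338968
125 -0.3837518997789145
110 -0.8818971619491243
98 -0.3284622883237356
0 -0.9; 1 0.2; 2 -0.5; 3 0.1; 4 1.0; 5 1.5; 6 0.2; 7 -0.3; 8 0.8; 9 0.8; 10 2.1; 11 5.3; 
end t 23.87 ee [ 0.5651 -0.1015  0.016 ] F [-0.11  5.81  0.23] M [ 1.12 -0.07  0.01] w 0.0007 gf 2.6
tray y 86.10060327614023
```

```bash
python3 - <<'E'
from h import *
env.movel(tw(9,100,4),rate=.1); env.movel(tw(9,105,80),rate=.2)
Ry=rot(ta+np.pi/2)
env.reach(tw(75,0,80),Ry); env.movel(tw(75,0,4),rate=.15); st(); F0=f()
env.movel(tw(55,0,4),rate=.06); print((f()-F0)@ex)
i=push([tw(x,0,4) for x in np.arange(53.5,36,-1.)],ex,6,F0)
s=st('end'); d=(np.array(s['ee_pos'])-TO)*1000; print('tray x',d@ex)
env.movel(tw(60,0,4),rate=.1); env.movel(tw(62,5,80),rate=.2)
# second y push
env.reach(tw(2,105,80),rot(ta)); env.movel(tw(2,105,4),rate=.15); F0=f()
env.movel(tw(2,90,4),rate=.06)
i=push([tw(2,y,4) for y in np.arange(88.,79,-1.)],ey,8,F0)
s=st('end'); d=(np.array(s['ee_pos'])-TO)*1000; print('tray y',d@ey)
env.movel(tw(2,105,4),rate=.1); env.movel(tw(2,105,80),rate=.2)
save('scene','s_p1'); st()
E
```

```text
t 26.72 ee [ 0.638  -0.1818  0.0165] F [-0.46 -0.61  0.66] M [ 0.09 -0.17 -0.02] w -0.0 gf 0.0
0.9254225538417631
0 0.4; 1 2.3; 2 3.0; 3 1.8; 4 1.2; 5 0.7; 6 1.8; 7 2.0; 8 1.9; 9 2.1; 10 3.4; 11 5.1; 12 7.0; 
end t 30.45 ee [ 0.6062 -0.1848  0.017 ] F [ 6.67 -2.    1.31] M [-0.03 -1.49  0.05] w 0.0004 gf 3.3
tray x 43.58137658071103
0 -0.6; 1 -0.1; 2 0.3; 3 3.5; 4 6.2; 5 9.3; 
end t 35.23 ee [ 0.558  -0.1023  0.016 ] F [-0.61  9.46  1.27] M [ 1.65  0.2  -0.04] w 0.0007 gf 4.0
tray y 85.9080595033644
 t 36.18 ee [ 0.5555 -0.084   0.0909] F [-0.06  0.04 -0.07] M [-0.01 -0.06 -0.  ] w -0.0 gf 0.0
```

```bash
python3 - <<'E'
from h import *
env.reach(tw(75,5,80),rot(ta+np.pi/2)); env.movel(tw(75,5,4),rate=.2); F0=f()
env.movel(tw(47,5,4),rate=.08)
i=push([tw(x,5,4) for x in np.arange(45.,36,-1.)],ex,9,F0)
s=st('end'); d=(np.array(s['ee_pos'])-TO)*1000; print('tray x',d@ex)
env.movel(tw(62,5,4),rate=.1); env.movel(tw(65,5,100),rate=.25)
env.reach(tw(-20,20,235),rot(ta)); st()
save('wrist','w_end')
w,p=cloud('wrist','w_end')
c,s=np.cos(ta),np.sin(ta); d=(w-TO)*1000; X=c*d[...,0]+s*d[...,1]; Y=-s*d[...,0]+c*d[...,1]; Z=d[...,2]
hsv=cv2.cvtColor(p,cv2.COLOR_RGB2HSV).astype(int)
red=np.isfinite(X)&((hsv[...,0]<6)|(hsv[...,0]>172))&(hsv[...,1]>150)&(abs(X-10)<60)&(abs(Y-20)<130)
for n,mk in(('top',red&(Z>38)),('low',np.isfinite(X)&red&(Z<34)&(Z>2)),('fence',np.isfinite(X)&(Z>48)&(Z<54)&(abs(X)<60)&(abs(Y)<130))):
    if mk.sum()<10: print(n,mk.sum()); continue
    r=cv2.minAreaRect(np.c_[X[mk],Y[mk]].astype(np.float32)); k=np.linalg.lstsq(np.c_[X[mk],Y[mk],np.ones(mk.sum())],Z[mk],rcond=None)[0]
    print(n,mk.sum(),np.round(r[0],1),np.round(r[1],1),round(r[2],2),'Z',Z[mk].mean(),np.degrees(np.arctan(k[:2])))
cv2.imwrite('pics/w_end_c.png',cv2.resize(p[80:260,210:350,::-1],None,fx=3.3,fy=3.3))
E
```

```text
0 -0.5; 1 -0.9; 2 1.3; 3 4.3; 4 6.7; 5 7.3; 6 9.0; 
end t 40.32 ee [ 0.6056 -0.1796  0.018 ] F [9.94 0.76 1.56] M [ 0.24 -2.13 -0.02] w 0.0004 gf 4.9
tray x 43.46392554250605
 t 42.41 ee [ 0.5407 -0.1697  0.2458] F [-0.52  0.54 -0.13] M [-0.04 -0.08 -0.03] w 0.0006 gf 0.0
top 5421 [0.9 0. ] [149.7  63.8] 89.95 Z 46.025542192764235 [-7.65901091  0.62053217]
low 50 [-0.7 75.1] [60.5  0.2] 0.05 Z 21.0551497400954 [-2.14366309 87.89330403]
fence 1285 [-23.3  -4.2] [ 62.9 201.8] 23.16 Z 50.73191550074701 [-0.08495442  0.03376324]
```

View pics/w_end_c.png

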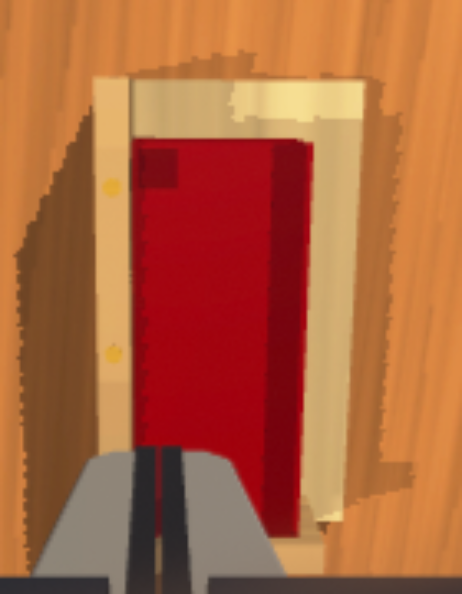

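```bash
python3 - <<'E'
from h import *
w,p=cloud('wrist','w_end')
d=(w-TO)*1000; X=d@ex; Y=d@ey; Z=d[...,2]
hsv=cv2.cvtColor(p,cv2.COLOR_RGB2HSV).astype(int)
red=np.isfinite(X)&((hsv[...,0]<6)|(hsv[...,0]>172))&(hsv[...,1]>150)&(Y>0)&(Y<74)
for x in range(-34,40,5):
    m=red&(abs(X-x)<2.5); print(x,m.sum(),np.round(np.percentile(Z[m],[5,50,95]),1) if m.sum() else '')
m=red&(Z<48)&(Z>39); k=np.linalg.lstsq(np.c_[X[m],Y[m],np.ones(m.sum())],Z[m],rcond=None)[0]; print(k[2],np.degrees(np.arctan(k[:2])))
for y in (10,40,65): 
    for lo,hi,n in((39,48,'book'),):
        m2=red&(Z>lo)&(Z<hi)&(abs(Y-y)<4); print(y,X[m2].min(),X[m2].max())
fe=np.isfinite(X)&(Z>48)&(Z<54)&(X<-25)&(X>-60)&(Y>10)&(Y<95); print('fence x',np.percentile(X[fe],[1,99]))
e=np.isfinite(X)&(abs(X)<28)&(Y>60)&(Y<90)
for lo in range(0,44,6):
    q=e&(Z>=lo)&(Z<lo+6); print(lo,q.sum(),np.round(np.percentile(Y[q],[5,50,95]),1) if q.sum() else '')
E
```

```text
-34 0 
-29 247 [42.6 43.9 45.2]
-24 270 [ 42.6  44.  249.6]
-19 280 [ 42.5  43.9 260.7]
-14 283 [42.5 43.7 45.1]
-9 263 [42.5 43.8 44.9]
-4 257 [42.5 43.8 45.1]
1 263 [42.5 43.8 45.2]
6 259 [42.7 43.8 45.2]
11 257 [42.7 43.8 45.1]
16 259 [42.7 43.9 45.1]
21 266 [42.8 44.2 45.5]
26 258 [43.  44.2 45.5]
31 220 [42.7 44.  45.5]
36 0 
43.847180259130575 [-0.56229393  0.03752203]
10 -30.733427399717126 211.2171466529207
40 -30.630584231647468 195.24870468531617
65 -30.51733228147362 232.8693743468577
fence x [-43.77052544 -32.43993163]
0 432 [75.6 82.5 89.4]
6 0 
12 0 
18 45 [75.  75.1 75.1]
24 0 
30 0 
36 6 [63.2 69.  72.1]
42 618 [61.  67.9 74.8]
```

The bundle is level, with the cover flat at 43.8 mm across its width. It sits flush on both axes: the end is at y = 75, and three of the four pushes stopped firmly at the home positions. The robot is clear of everything, so I'm handing in.

```bash
python3 -c "
from h import *
print(workorder.finish_job())"
```

```text
the job is handed in; nothing more can be done
None
```

The job is handed in at about 42 s: the ledger was lifted clear of the pile and laid level on the tray ledger with its spine on the opposite side, and both were pushed home against both fences; the lower ledger's final position was judged by push contact only, as it was hidden from the last camera view.

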